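# Wedge the overhanging granite plate

## Robot

A 6-joint arm with a two-finger parallel gripper is mounted at the origin on the work surface. World frame = base frame: x ahead of the robot, y to its left, z up, the work surface at z = 0. Lengths are in mm, angles in rad, forces in N, time in s.
With the tool pointing down it reaches from about 350 to 975 mm from the base axis. Payload 4.9 kg.
Tool frame: the origin (TCP) lies at the very end of the fingers, on their centre line; the grasp point (between the pads) lies 19 mm behind it (arm.hold_point_z is the distance from the TCP to the grasp point, in mm); z points along the fingers, y is the line along which they close (so a half turn about z gives the same grasp; the last joint's range is limited). The gripper opens to 85 mm and grips with 20 to 120 N. Pads are 22 mm wide; open, the fingers measure 114 mm over their backs; the gripper's body (76 mm by 85 mm) begins 54 mm behind the grasp point. The pads swing forward as they close: fully open they stand 13 mm farther back than shut.
Start: joints at [-0.119, 0.053, 1.613, -0, 1.476, -0.119], TCP at [624.981, 0.003, 231.304] pointing down, gripper open.
Joint ranges: [-3.01, 3.01], [-1.01, 2.22], [0.06, 2.58], [-1.02, 4.17], [0.09, 2.62], [-3.14, 3.14]. Speed limits (rad/s): [2.57, 2.57, 3.14, 3.14, 3.14, 3.14].

## Interface

Orientations are given as a 3x3 rotation matrix whose columns are the frame's x, y, z axes.
In Python, from plant import readout, capture, camera_params, workorder, arm gives the robot as it stands.
- The arm moves only by the shell command python3 -m inch 'ROWS' [FORCE]. ROWS is JSON, a list of rows, each a list of 7 numbers: the shift along the tool's x, y, z in cm, then the turn, a rotation vector about the tool's x, y, z in degrees, then the finger opening in cm, from 0 to 8.54. In form: [[x, y, z, wx, wy, wz, gripper], ...]. A call has 1 to 12 rows; each row shifts and turns the commanded pose from where the row before left it, along the tool's axes as they then stand; what a row does not reach is not made up. A row lasts 1/12 s, in which the tool goes at most 41.7 mm and 7.16 degrees, less where a joint would pass 70% of its speed; a pose out of reach is approached as far as the arm can. A call with a gripper value outside its range is refused whole. The fingers move at their own pace and stop on an object; FORCE is the grip in N (left out, the last holds). Time passes only in rows, so rows that do not move let the fingers close. It gives the time, the measured TCP pose, the force, the opening and the grip force at its end, in the units of the state.
- readout.observe(): the state, without advancing time (a new reading comes with each control period).
- capture(name): name is "scene" or "side" or "wrist"; returns the picture (420x560x3 uint8, red, green, blue); there is no depth.
- camera_params(name): a dict with "mtx" (3x3 intrinsics, pixels), "R" (3x3) and "t" (3): a world point X has camera coordinates R X + t. Camera axes: x right, y down, z forward; pixel columns grow to the right and rows downward; lengths in mm; the calibration is good to about 2 mm. The wrist camera is an equidistant fisheye: a pixel r from the principal point sees the ray r / f radians off the axis. A picture is of the moment at which its call begins: read the wrist's pose just before it. camera_params takes no time and is no camera call; for the wrist camera it gives the pose at the moment of the call.
- workorder.hand_in(): hands the job in; it is judged then, once.
The state is a dict: "time": time; "joint_positions": joint angles; "qvel": joint speeds; "tau": joint torques, N m; "position": TCP position; "orientation": TCP orientation; "contact_force": force on the tool from outside, world axes, zero at the start; "torque": the same for the moment, N m; "opening": finger opening in mm; "grasp_force": force on a finger pad.
Only numpy, scipy, OpenCV 4.12 (cv2) and the standard library are available. Lean on these libraries where they do the work, as an engineer would, in place of code of your own. Each camera call takes 0.05 s, during which the arm holds its last target. There are 200 camera calls.

## Task

Push the loose aluminium wedge, thin end first, under the middle of the overhanging front edge of the small granite inspection plate until it jams tight and stays jammed by itself. Push firmly but gently (about 15 N), so that the plate is not forced upwards; leave the wedge lying flat on the bench and square to the edge, let go of it, do not knock the plate with the gripper and leave the other things on the bench where they are.

Things in the scene. Friction and masses are not known exactly. Their poses are not given: they have to be found in the camera images.
- wedge: Plain aluminium wedge, 150 mm long, 30 mm wide, about 0.28 kg. Flat underside; top slopes evenly from 8 thick at the thin end to 38 at the thick end (1 in 5); upright sides and ends. Origin: centre of the underside (on the bench, z = 0, at the start). x along its length to the thin end (at +75; thick end at -75), y across, z up. Friction about 0.6: once jammed it does not slide back.
- stage: Black granite inspection plate, 240 mm (its x) x 260 mm (its y), 35 mm thick, with a test part and a round level on top, carried over a blue foot under its rear half. Fixed; origin on the bench below the plate's centre, x from the front edge (-120) to the rear. From x = -120 to +5 the space below it is free. Its top is at most 62 mm above the bench, the level on it 70.
- edge (a point): Point on the bench below the middle of the plate's front edge (by the round level); the edge faces mostly to the robot's right. x in under the plate, square to the edge, y along it, z up. The underside there is 14 to 27 mm above the bench, unmeasured: feel it. It gives upwards 15 N per mm; a push of F on the wedge lifts with 0.4 to 0.65 F.
- bar: Bystander: flat aluminium bar, 150 x 30 x 20 mm, same metal and outline as the wedge but with a level top; origin at the centre of its underside, x along its length. Wedge and bar may change places.
- ringgauge: Bystander: steel ring, 64 mm across, 20 mm high; origin at the centre of its underside.
- vblock: Bystander: dark steel V-block, 50 x 55 x 40 mm; origin at the centre of its underside.
- loupe: Bystander: black magnifier, 48 mm across, 42 mm high; origin at the centre of its underside.
- hexdriver: Bystander: screwdriver lying flat, about 200 mm long; origin at its middle, x to its tip.
- oil: Bystander: small amber jar, 44 mm across, 90 mm high; origin at the centre of its underside.
- vernier: Bystander: caliper lying flat, 200 mm long, 50 mm wide; origin at the middle of its beam, x along it.
Not all that is in view belongs to the job. Leave any blue or purple look-alike of the wedge alone.

How it is judged (in metres and radians):
On the way:
1. the thin end of the wedge is under the front edge of the plate, near its middle (x of wedge in the frame of edge above -0.065 m and y of wedge in the frame of edge between -0.04 and 0.04 m), for 0.1 s.
At the end, for the whole second after the job is handed in: The wedge, let go, presses the plate up by itself with 4 to 16 N, thin end in by at least 20 mm, its centre line within 30 mm of the middle of the edge and within 0.2 rad of square to it, flat on the bench (tilt under 0.1 rad) and at rest (contact force between wedge and stage between 4 and 16 N and x of wedge in the frame of edge above -0.055 m and y of wedge in the frame of edge between -0.03 and 0.03 m and angle between the x axis of wedge and the x axis of edge, either way round below 0.2 rad and angle between wedge's own z axis and vertical below 0.1 rad and height (world z) of wedge below 0.006 m and linear speed of wedge below 0.01 m/s); the robot touches nothing.
It fails at once if the wedge forces the plate up with more than 18 N (contact force between wedge and stage above 18 N).
It fails at once if the robot knocks or presses the plate with more than 15 N (contact force between any of the fingers, the arm and stage above 15 N).
It fails at once if another thing on the bench is shifted by more than 40 mm (distance of any of bar, ringgauge, vblock, loupe, hexdriver, oil, vernier from where it was at the start of the episode above 0.04 m).
It also fails if it takes over 61 s, if anything falls off the work surface, if the arm or the gripper's body presses on something with over 40 N, if the wrist force passes 120 N, or if a joint passes its speed limit or range.

## Working session

There is one attempt and no reset: what is moved stays moved. The work goes in short steps, Python scripts to look and compute and a shell command to move; the robot and the scene stay as the last step left them, time stands still between calls to the robot, and variables do not carry over. Pictures are saved under pics/ and viewed, at most 10 in all, crops included, and the job is handed in when it is done.

```bash
ls; mkdir -p pics; python3 - <<'E'
from plant import readout,capture,camera_params,arm
import cv2
for n in("scene","side"):
    im=capture(n);cv2.imwrite(f"pics/{n}0.png",im[...,::-1])
    p=camera_params(n);print(n,p)
s=readout.observe();print(s)
E
```

```text
pics
scene {'mtx': array([[399.51988329,   0.        , 281.48736289],
       [  0.        , 399.51988329, 205.89487483],
       [  0.        ,   0.        ,   1.        ]]), 'R': array([[ 0.84218142,  0.5386938 , -0.02322603],
       [ 0.30417905, -0.51023071, -0.80444996],
       [-0.44520283,  0.67042794, -0.59356619]]), 't': array([-433.16599847, -133.14651991, 1147.40104101])}
side {'mtx': array([[463.3813907 ,   0.        , 280.89802854],
       [  0.        , 463.3813907 , 208.558196  ],
       [  0.        ,   0.        ,   1.        ]]), 'R': array([[-0.98675566, -0.1609875 , -0.01990716],
       [-0.08516219,  0.61857984, -0.78109307],
       [ 0.13806039, -0.76905267, -0.6240972 ]]), 't': array([ 532.84882545,   67.84234554, 1074.1308765 ])}
{'time': 0.1, 'joint_positions': array([-1.18988984e-01,  5.32623243e-02,  1.61418560e+00,  3.55872737e-05,
        1.47601441e+00, -1.19001776e-01]), 'qvel': array([ 0.00068169, -0.00231584, -0.00405919, -0.00011194,  0.00044602,
        0.00186763]), 'tau': array([ 6.14647306e-04, -3.94903493e+01, -3.71363103e+01, -4.52310599e-05,
        3.99340541e-03, -4.17574097e-05]), 'position': array([6.24421540e+02, 8.64308417e-02, 2.30186377e+02]), 'orientation': array([[-9.15328786e-06,  9.99998285e-01, -1.85225538e-03],
       [ 9.99999967e-01,  9.62956320e-06,  2.57123898e-04],
       [ 2.57141293e-04, -1.85225297e-03, -9.99998252e-01]]), 'contact_force': array([0.08107119, 0.56707838, 1.32738223]), 'torque': array([ 0.03277306, -0.06376717,  0.01427136]), 'grasp_force': 0.0, 'opening': 85.04660137123342}
```

View pics/scene0.png

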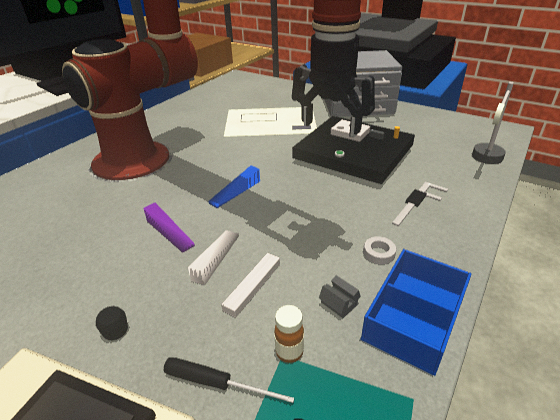

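View pics/side0.png

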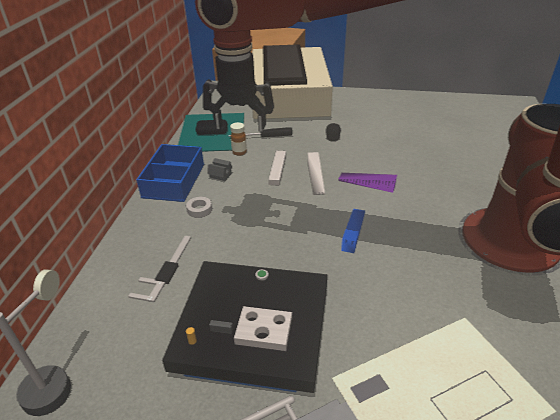

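The scene view shows the plate's front edge running from about (293,155) to (378,180), with the level at (340,153). There are two light bars, at (213,255), which is probably the wedge, and at (252,283). The blue and purple look-alikes are at (235,187) and (168,227). I'll look closer.

```bash
python3 - <<'E'
import cv2,numpy as np
a=cv2.imread("pics/scene0.png");b=cv2.imread("pics/side0.png")
A=cv2.resize(a[215:325,170:300],None,fx=3,fy=3,interpolation=cv2.INTER_CUBIC)
B=cv2.resize(b[140:200,255:340],None,fx=4.5,fy=4.5,interpolation=cv2.INTER_CUBIC)
C=np.zeros((600,800,3),np.uint8);C[:330,:390]=A;C[:270,400:400+B.shape[1]]=B[:270]
D=cv2.resize(a[110:190,280:425],None,fx=2.6,fy=2.6);C[340:340+D.shape[0],:D.shape[1]]=D
E=cv2.resize(b[250:395,155:340],None,fx=2,fy=2);C[300:300+E.shape[0],400:400+E.shape[1]]=E
cv2.imwrite("pics/crop0.png",C)
for n,im in(("scene",a),("side",b)):
    h=cv2.cvtColor(im,cv2.COLOR_BGR2HSV)
    r={"scene":(220,325,180,290),"side":(145,200,262,332)}[n]
    m=np.zeros(im.shape[:2],np.uint8);y0,y1,x0,x1=r
    m[y0:y1,x0:x1]=((h[y0:y1,x0:x1,2]>165))*255
    for c in cv2.findContours(m,0,2)[0]:
        if cv2.contourArea(c)>100:
            print(n,cv2.contourArea(c),cv2.minAreaRect(c),cv2.approxPolyDP(c,3,True)[:,0].tolist())
E
```

```text
scene 215.0 ((278.5, 229.0), (18.0, 21.0), 90.0) [[268, 226], [289, 238], [289, 220], [276, 220]]
scene 10386.0 ((234.49996948242188, 272.0), (108.99998474121094, 103.99998474121094), -0.0) [[180, 220], [181, 237], [195, 243], [193, 248], [180, 252], [180, 306], [185, 304], [180, 308], [180, 324], [274, 324], [275, 317], [279, 324], [289, 324], [289, 251], [284, 245], [249, 227], [245, 220]]
side 328.5 ((315.7567443847656, 172.04054260253906), (42.08613967895508, 11.343530654907227), 80.53767395019531) [[308, 152], [319, 191], [324, 192], [318, 153]]
side 261.0 ((276.7808837890625, 164.9494171142578), (10.193631172180176, 30.880706787109375), 12.994616508483887) [[285, 151], [276, 151], [269, 179], [279, 178]]
```

View pics/crop0.png

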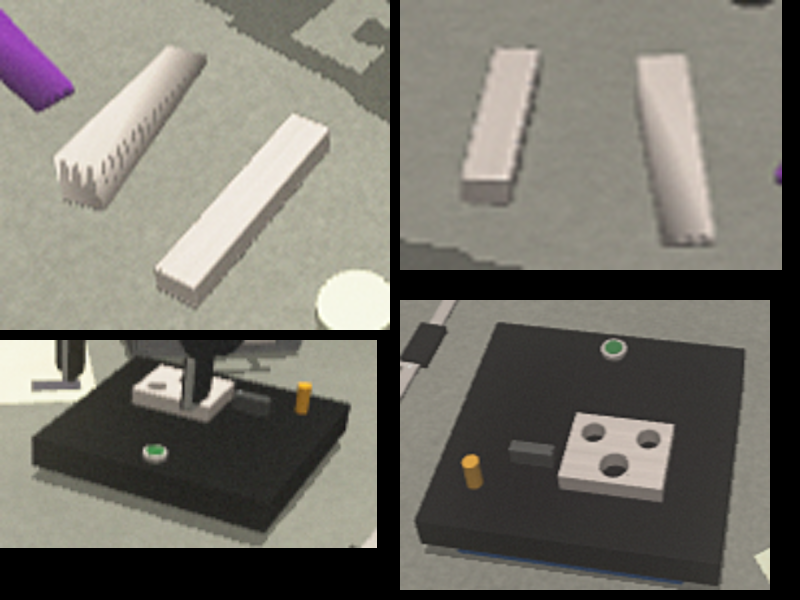

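The crop confirms it: the wedge is the left piece in the scene view. Its thick end is at about (197,275) and its thin end at (233,232), facing the plate. Next I'll triangulate.

```bash
cat >h.py <<'E'
import numpy as np,cv2
from plant import readout,capture,camera_params,arm
P={n:camera_params(n) for n in("scene","side")}
def M(n): p=P[n];return p["mtx"]@np.c_[p["R"],p["t"]]
def tri(a,b):
    X=cv2.triangulatePoints(M("scene"),M("side"),np.float64(a).reshape(2,1),np.float64(b).reshape(2,1))[:,0];X=X[:3]/X[3]
    e=[np.linalg.norm((lambda q:q[:2]/q[2])(M(n)@np.r_[X,1])-v) for n,v in(("scene",a),("side",b))]
    return X,e
def plane(n,uv,z):
    p=P[n];d=p["R"].T@np.linalg.inv(p["mtx"])@np.r_[uv,1];c=-p["R"].T@p["t"];return c+d*(z-c[2])/d[2]
E
python3 - <<'E'
from h import *
np.set_printoptions(precision=1,suppress=True)
for k,a,b in[("level",(339.2,153.1),(261.5,274)),("frontR?",(383,172.7),(203.5,261.5)),("frontL?",(293.5,147.3),(327,274)),
 ("thickA",(189,268.3),(319,152.2)),("thickB",(203.3,272.3),(307.7,152.4)),("thinA",(226,230.7),(324.6,192)),("thinB",(239,233.3),(313.9,192.5))]:
    print(k,*tri(a,b))
for uv in[(191.7,280),(202.7,284.3),(238,237.7)]: print(plane("scene",uv,0))
for uv in[(314.5,194.2),(324.6,194)]: print("side",plane("side",uv,0))
E
```

```text
level [538.3 244.1  53.9] [np.float64(0.08823394432819166), np.float64(0.08558382052969121)]
frontR? [667.  220.4  47.2] [np.float64(0.11584814974533554), np.float64(0.10177124939098431)]
frontL? [410.6 221.1  48.1] [np.float64(0.7807852534485431), np.float64(0.7893975298001787)]
thickA [ 473.4 -258.3   34.5] [np.float64(1.408461703029428), np.float64(0.6890102500053207)]
thickB [ 504.6 -252.6   35.1] [np.float64(1.0325808398147707), np.float64(0.4972227072933327)]
thinA [ 442.  -112.     5.5] [np.float64(0.14306477052133906), np.float64(0.08843232690014195)]
thinB [ 470.4 -104.7    5.9] [np.float64(0.810362774967266), np.float64(0.4987774879584226)]
[ 474.2 -256.2    0. ]
[ 499.7 -253.5    0. ]
[ 474.8 -112.2    0. ]
side [ 467.7 -106.4    0. ]
side [ 441.5 -110.9    0. ]
```

```bash
python3 -m inch '[[-2.7,-1.8,1.25,0,0,0,5],[-2.7,-1.8,1.25,0,0,0,5],[-2.7,-1.8,1.25,0,0,0,5],[-2.7,-1.8,1.25,0,0,0,5],[-2.7,-1.8,1.25,0,0,0,5],[-2.7,-1.8,1.25,0,0,0,5],[-2.7,-1.8,1.25,0,0,0,5],[-2.7,-1.8,1.25,0,0,0,5],[0,0,0,0,0,-6.35,5],[0,0,0,0,0,-6.35,5],[0,0,0,0,0,0,5],[0,0,0,0,0,0,5]]'
python3 - <<'E'
from h import *
np.set_printoptions(precision=3,suppress=True)
print("bar",plane("scene",(251,281.7),20),"blue",plane("scene",(212,203),0),plane("scene",(257,172),20))
s=readout.observe();print(s["time"],s["position"],s["contact_force"]);print(s["orientation"])
print(camera_params("wrist"))
cv2.imwrite("pics/w1.png",capture("wrist")[...,::-1])
E
```

```text
time: 1.1
position: [480.8, -215.9, 131.0]
orientation: [[-0.217, 0.976, -0.0], [0.976, 0.217, 0.0], [0.0, -0.0, -1.0]]
contact_force: [-0.5, 0.2, 0.1]
opening: 49.7
grasp_force: 0.0
bar [ 586.075 -214.785   20.   ] blue [342.401 -43.109   0.   ] [373.557 102.835  20.   ]
1.1 [ 480.764 -215.95   130.993] [-0.455  0.154  0.133]
[[-0.217  0.976 -0.   ]
 [ 0.976  0.217  0.   ]
 [ 0.    -0.    -1.   ]]
{'mtx': array([[325.192,   0.   , 282.381],
       [  0.   , 325.192, 208.927],
       [  0.   ,   0.   ,   1.   ]]), 'R': array([[ 0.976,  0.218, -0.   ],
       [ 0.21 , -0.94 ,  0.268],
       [ 0.058, -0.262, -0.963]]), 't': array([-423.306, -312.113,  197.568])}
```

View pics/w1.png

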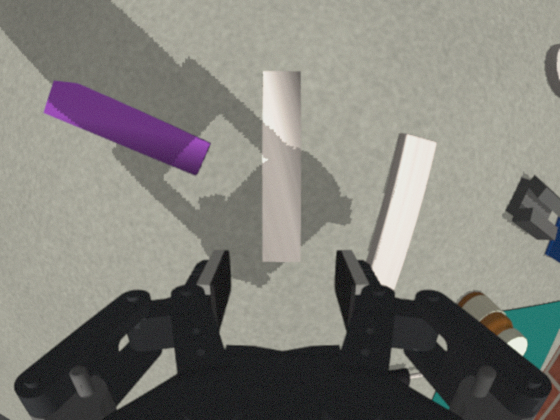

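The wrist view shows the wedge upright at columns 263–300 and rows 71–262, so it is lined up with the tool and centred between the fingers. I'll check the positions of its two ends.

```bash
cat >>h.py <<'E'
def wray(uv,z,p):
    f=p["mtx"][0,0];d=np.array(uv)-p["mtx"][:2,2];r=np.linalg.norm(d);th=r/f
    v=np.r_[d/max(r,1e-9)*np.sin(th),np.cos(th)];w=p["R"].T@v;c=-p["R"].T@p["t"];return c+w*(z-c[2])/w[2]
E
python3 - <<'E'
from h import *
p=camera_params("wrist");s=readout.observe();R=s["orientation"]
for uv,z in[((263,262),38),((300,262),38),((263,71),8),((300,71),8)]:
    X=wray(uv,z,p);print(X.round(1),(R.T@(X-s["position"])).round(1))
E
```

```text
[ 476.2 -260.    38. ] [-42.1 -14.3  93.1]
[ 505.  -253.5   38. ] [-42.1  15.2  93.1]
[ 443.1 -112.8    8. ] [108.7 -14.5 123.2]
[ 472.2 -106.3    8. ] [108.7  15.2 123.2]
```

```bash
python3 -m inch '[[0,0,3,0,0,0,5],[0,0,3,0,0,0,5],[0,0,3,0,0,0,5],[0,0,2,0,0,0,5],[0,0,1.1,0,0,0,5],[0,0,0.4,0,0,0,5],[0,0,0,0,0,0,5],[0,0,0,0,0,0,2.5],[0,0,0,0,0,0,2.5],[0,0,0,0,0,0,2.5],[0,0,0,0,0,0,2.5],[0,0,0,0,0,0,2.5]]' 40
```

```text
time: 2.15
position: [482.5, -216.9, 8.3]
orientation: [[-0.22, 0.976, 0.003], [0.976, 0.22, -0.002], [-0.003, 0.003, -1.0]]
contact_force: [-0.1, 0.4, 6.4]
opening: 29.3
grasp_force: 41.5
```

```bash
python3 -m inch '[[0,0,-1.5,0,0,0,2.5],[0,0,-2.5,0,0,0,2.5],[0,0,-1,0,0,6.3,2.5],[0,0,0,0,0,6.3,2.5],[3,0.6,0,0,0,0,2.5],[3,0.6,0,0,0,0,2.5],[3,0.6,0,0,0,0,2.5],[3,0.6,0,0,0,0,2.5],[3,0.6,0,0,0,0,2.5],[3,0.6,0,0,0,0,2.5],[3,0.6,0,0,0,0,2.5],[3,0.6,0,0,0,0,2.5]]' 60 && python3 -m inch '[[2.5,0.5,0,0,0,0,2.5],[1.5,0.4,0,0,0,0,2.5],[0,0,0,0,0,0,2.5],[0,0,0,0,0,0,2.5]]'
python3 - <<'E'
from h import *
cv2.imwrite("pics/w2.png",capture("wrist")[...,::-1])
cv2.imwrite("pics/side2.png",capture("side")[...,::-1])
E
```

```text
time: 3.15
position: [528.0, 25.7, 55.8]
orientation: [[-0.002, 1.0, -0.001], [1.0, 0.002, 0.0], [0.0, -0.001, -1.0]]
contact_force: [1.0, 0.4, -2.7]
opening: 28.4
grasp_force: 60.2
time: 3.48
position: [536.9, 64.6, 55.8]
orientation: [[-0.004, 1.0, -0.001], [1.0, 0.004, -0.0], [-0.0, -0.001, -1.0]]
contact_force: [1.2, -0.5, -3.1]
opening: 28.9
grasp_force: 60.2
```

View pics/w2.png

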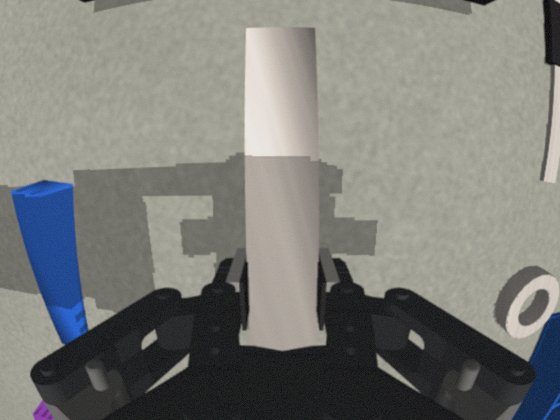

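```bash
python3 - <<'E'
from h import *
im=cv2.imread("pics/w2.png");p=camera_params("wrist");g=im.max(2)
b=(g<45).astype(np.uint8)
print([ (c,int(b[:40,c].sum())) for c in range(60,520,20)])
rows=b[:12];cs=np.where(rows.any(0))[0];print(cs.min(),cs.max(),[ (r,np.where(b[r])[0].min(),np.where(b[r])[0].max()) for r in range(6) if b[r].any()])
for uv in[(82,0),(483,0),(88,2),(478,5)]:print(uv,wray(uv,14,p).round(1))
for uv in[(246,28),(315,28)]:print(uv,wray(uv,58,p).round(1))
E
```

```text
[(60, 0), (80, 0), (100, 0), (120, 0), (140, 0), (160, 0), (180, 0), (200, 0), (220, 0), (240, 0), (260, 0), (280, 0), (300, 0), (320, 0), (340, 0), (360, 0), (380, 0), (400, 0), (420, 0), (440, 0), (460, 0), (480, 4), (500, 0)]
82 559 [(0, np.int64(82), np.int64(553)), (1, np.int64(472), np.int64(553)), (2, np.int64(476), np.int64(555)), (3, np.int64(480), np.int64(557)), (4, np.int64(544), np.int64(559)), (5, np.int64(544), np.int64(559))]
(82, 0) [406.3 222.   14. ]
(483, 0) [669.2 222.5  14. ]
(88, 2) [411.5 219.1  14. ]
(478, 5) [664.6 217.6  14. ]
(246, 28) [522.2 173.   58. ]
(315, 28) [551.8 173.   58. ]
```

```bash
python3 -m inch '[[0,0.1,2.5,0,0,0,2.5],[0,0.1,1.5,0,0,0,2.5],[0,0,0.6,0,0,0,2.5],[0,0,0.3,0,0,0,2.5],[0,0,0,0,0,0,2.5],[0,0,0,0,0,0,2.5]]'
```

```text
time: 4.08
position: [539.7, 63.1, 8.4]
orientation: [[-0.001, 1.0, -0.0], [1.0, 0.001, -0.0], [-0.0, -0.0, -1.0]]
contact_force: [-3.0, -0.8, 4.0]
opening: 28.6
grasp_force: 61.2
```

```bash
python3 -m inch '[[1.5,0,0,0,0,0,2.5],[2,0,0,0,0,0,2.5],[1.5,0,0,0,0,0,2.5],[1,0,0,0,0,0,2.5],[0.2,0,0,0,0,0,2.5],[0,0,0,0,0,0,2.5],[0,0,0,0,0,0,2.5]]' && python3 -m inch '[[0,0,0,0,0,0,5],[0,0,0,0,0,0,5],[0,0,-0.3,0,0,0,5],[0,0,0,0,0,0,5],[-2.5,0,0,0,0,0,5],[-2.5,0,0,0,0,0,5],[-2,0,0,0,0,0,5],[0,0,0,0,0,0,5],[0,0,0,0,0,0,0],[0,0,0,0,0,0,0],[0,0,0,0,0,0,0],[0,0,0,0,0,0,0]]'
python3 - <<'E'
from h import *
p=camera_params("wrist");print(readout.observe()["opening"],readout.observe()["contact_force"])
cv2.imwrite("pics/w3.png",capture("wrist")[...,::-1])
E
```

```text
time: 4.67
position: [540.4, 126.5, 8.4]
orientation: [[-0.001, 1.0, 0.002], [1.0, 0.001, 0.002], [0.002, 0.002, -1.0]]
contact_force: [-0.1, 3.7, 4.4]
opening: 28.8
grasp_force: 61.4
time: 5.67
position: [539.4, 56.9, 10.2]
orientation: [[-0.003, 1.0, -0.0], [1.0, 0.003, 0.0], [0.0, -0.0, -1.0]]
contact_force: [0.2, -0.5, 0.7]
opening: 1.7
grasp_force: 0.0
1.7031429206398512 [ 0.17319241 -0.46703175  0.69765518]
```

View pics/w3.png

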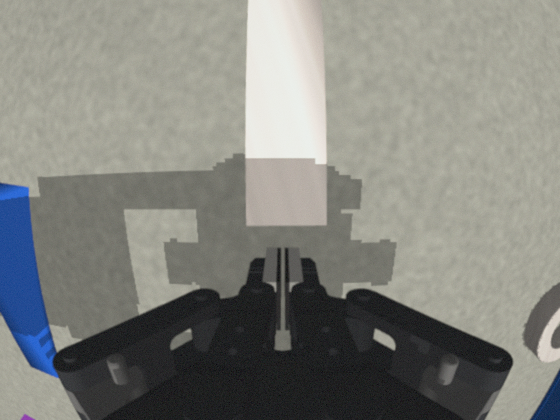

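The closed fingers are centred about 1.5 mm off the wedge's thick end (row 225, columns 246–327). The wedge is square to the edge. Now I'll push from behind.

```bash
python3 -m inch '[[0.8,0.15,0,0,0,0,0],[0.6,0,0,0,0,0,0],[0.3,0,0,0,0,0,0],[0.3,0,0,0,0,0,0],[0.3,0,0,0,0,0,0],[0.2,0,0,0,0,0,0],[0,0,0,0,0,0,0],[0,0,0,0,0,0,0]]'; python3 -m inch '[[0.3,0,0,0,0,0,0],[0.2,0,0,0,0,0,0],[0.2,0,0,0,0,0,0],[0,0,0,0,0,0,0],[0,0,0,0,0,0,0]]'
```

```text
time: 6.38
position: [540.9, 81.3, 10.3]
orientation: [[-0.002, 1.0, -0.0], [1.0, 0.002, 0.0], [0.0, -0.0, -1.0]]
contact_force: [0.3, -0.2, -0.3]
opening: -0.3
grasp_force: 0.0
time: 6.8
position: [540.9, 88.4, 10.3]
orientation: [[-0.002, 1.0, -0.0], [1.0, 0.002, 0.0], [0.0, -0.0, -1.0]]
contact_force: [-0.7, 1.2, 0.6]
opening: -0.1
grasp_force: 0.0
```

```bash
python3 - <<'E'
from h import *
p=camera_params("wrist");s=readout.observe();im=capture("wrist");cv2.imwrite("pics/w4.png",im[...,::-1])
for u in(255,275,295,315): print(u,im[180:270:4,u].max(1).tolist())
p3=p
E
```

```text
255 [174, 174, 179, 178, 179, 177, 180, 180, 174, 178, 177, 177, 176, 177, 176, 171, 177, 176, 173, 172, 172, 171, 169]
275 [178, 181, 177, 180, 178, 176, 174, 176, 175, 177, 173, 174, 176, 176, 178, 178, 175, 177, 179, 179, 179, 178, 181]
295 [182, 177, 180, 180, 180, 178, 177, 176, 175, 176, 178, 178, 182, 179, 178, 179, 180, 180, 176, 177, 179, 175, 179]
315 [165, 165, 167, 168, 170, 170, 171, 172, 176, 173, 178, 176, 178, 178, 179, 180, 181, 181, 181, 178, 178, 175, 177]
```

View pics/w4.png

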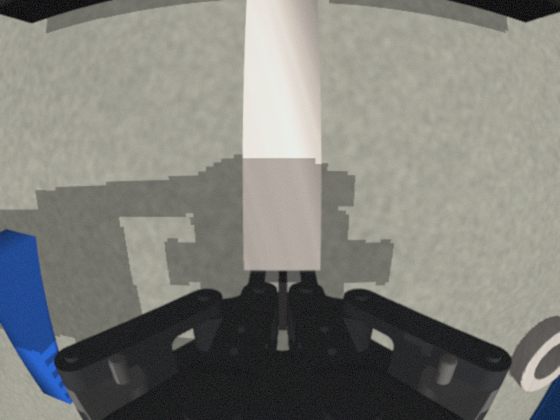

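The wedge's thick end is now at row 270, covering the fingertips. It is square and centred at column 282, in contact or nearly so. I'll keep pushing in small steps.

```bash
python3 - <<'E'
from h import *
p=camera_params("wrist");print(wray((282,270),38,p),readout.observe()["position"])
E
for i in 1; do python3 -m inch '[[0.3,0,0,0,0,0,0],[0.3,0,0,0,0,0,0],[0.2,0,0,0,0,0,0]]'|sed -n 1,4p; done; python3 -m inch '[[0.2,0,0,0,0,0,0],[0.2,0,0,0,0,0,0],[0.2,0,0,0,0,0,0]]'|sed -n 1,4p
```

```text
[541.88358776  99.23630649  38.        ] [540.94600986  88.31781985  10.31956256]
time: 7.1
position: [541.1, 94.4, 10.4]
orientation: [[-0.003, 1.0, 0.0], [1.0, 0.003, -0.005], [-0.005, 0.0, -1.0]]
contact_force: [1.1, -12.1, -0.1]
time: 7.35
position: [541.3, 97.5, 10.4]
orientation: [[-0.004, 1.0, -0.0], [1.0, 0.004, -0.011], [-0.011, -0.0, -1.0]]
contact_force: [0.3, -22.2, 2.8]
```

The force reached 22 N, so I'll back off at once.

```bash
python3 -m inch '[[-2,0,0,0,0,0,0],[-2,0,0,0,0,0,0],[-2,0,0,0,0,0,0],[0,0,0,0,0,0,0],[0,0,0,0,0,0,0]]'
python3 - <<'E'
from h import *
im=capture("wrist");cv2.imwrite("pics/w5.png",im[...,::-1]);p=camera_params("wrist")
g=cv2.cvtColor(im,cv2.COLOR_RGB2GRAY).astype(int)
for u in(260,275,300,312): print(u,g[150:280:3,u].tolist())
E
```

```text
time: 7.77
position: [541.1, 41.9, 10.4]
orientation: [[0.0, 1.0, 0.0], [1.0, -0.0, 0.001], [0.001, 0.0, -1.0]]
contact_force: [0.1, 0.5, -0.0]
opening: 0.1
grasp_force: 0.0
260 [167, 168, 116, 120, 123, 123, 120, 120, 121, 120, 116, 117, 115, 112, 117, 119, 121, 121, 121, 118, 116, 113, 114, 118, 116, 119, 121, 118, 119, 124, 123, 122, 121, 121, 121, 119, 65, 31, 32, 41, 34, 37, 32, 33]
275 [165, 168, 114, 119, 118, 117, 116, 123, 120, 121, 117, 116, 119, 118, 123, 121, 123, 117, 120, 119, 121, 122, 115, 118, 116, 119, 118, 121, 123, 121, 122, 121, 114, 96, 92, 94, 94, 94, 95, 95, 94, 92, 94, 95]
300 [173, 174, 119, 120, 119, 121, 117, 116, 119, 117, 119, 119, 118, 117, 121, 122, 121, 116, 120, 121, 124, 119, 124, 117, 113, 117, 115, 116, 118, 121, 118, 123, 124, 123, 121, 124, 68, 25, 36, 46, 50, 58, 65, 77]
312 [164, 166, 168, 132, 123, 119, 125, 123, 118, 117, 115, 115, 113, 120, 119, 111, 111, 117, 120, 118, 118, 117, 114, 118, 118, 117, 121, 123, 121, 117, 115, 119, 123, 123, 121, 116, 119, 91, 47, 36, 31, 32, 37, 29]
```

View pics/w5.png

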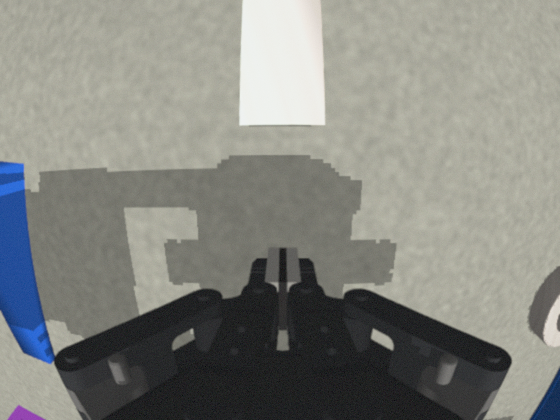

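The wedge is square and in, but the last push of about 22 N may have left it near the upper force limit. There is plenty of time, so I'll draw it back 10 mm and push it in again, controlled to about 15 N.

```bash
python3 -m inch '[[0,0,0,0,0,0,5],[0,0,0,0,0,0,5],[0,0,0,0,0,0,5],[0,0,0,0,0,0,5],[2.5,0,0.1,0,0,0,5],[2.5,0,0.1,0,0,0,5],[2.5,0,0,0,0,0,5],[2,0,0,0,0,0,5],[0,0,0,0,0,0,5],[0,0,0,0,0,0,5]]' 40; python3 -m inch '[[0,0,0,0,0,0,2.5],[0,0,0,0,0,0,2.5],[0,0,0,0,0,0,2.5],[-0.3,0,0,0,0,0,2.5],[-0.4,0,0,0,0,0,2.5],[-0.3,0,0,0,0,0,2.5],[0,0,0,0,0,0,2.5],[0,0,0,0,0,0,2.5]]'
```

```text
time: 8.65
position: [540.7, 138.0, 8.3]
orientation: [[-0.004, 1.0, -0.0], [1.0, 0.004, -0.0], [-0.0, -0.0, -1.0]]
contact_force: [-0.5, 0.0, -0.2]
opening: 49.7
grasp_force: 0.0
time: 9.32
position: [541.0, 126.2, 8.4]
orientation: [[-0.001, 1.0, 0.0], [1.0, 0.001, -0.001], [-0.001, 0.0, -1.0]]
contact_force: [-1.0, -1.6, 0.7]
opening: 29.7
grasp_force: 41.7
```

```bash
python3 -m inch '[[0,0,0,0,0,0,5],[0,0,0,0,0,0,5],[0,0,-0.2,0,0,0,5],[-2,0,0,0,0,0,5],[-2,0,0,0,0,0,5],[-1.5,0,0,0,0,0,5],[0,0,0,0,0,0,5],[0,0,0,0,0,0,0],[0,0,0,0,0,0,0],[0,0,0,0,0,0,0],[0,0,0,0,0,0,0],[0,0,0,0,0,0,0]]' ; python3 -m inch '[[0.5,0,0,0,0,0,0],[0.5,0,0,0,0,0,0],[0.4,0,0,0,0,0,0],[0.2,0,0,0,0,0,0],[0.1,0,0,0,0,0,0],[0.1,0,0,0,0,0,0],[0,0,0,0,0,0,0],[0,0,0,0,0,0,0]]'
```

```text
time: 10.32
position: [541.0, 72.7, 10.3]
orientation: [[-0.003, 1.0, -0.0], [1.0, 0.003, 0.0], [0.0, -0.0, -1.0]]
contact_force: [0.2, 0.4, -0.2]
opening: -0.4
grasp_force: 0.0
time: 10.98
position: [540.9, 90.2, 10.3]
orientation: [[-0.002, 1.0, -0.0], [1.0, 0.002, 0.0], [0.0, -0.0, -1.0]]
contact_force: [-0.3, 0.8, -0.7]
opening: -0.0
grasp_force: 0.0
```

```bash
python3 -m inch '[[0.1,0,0,0,0,0,0],[0.1,0,0,0,0,0,0],[0,0,0,0,0,0,0],[0,0,0,0,0,0,0]]'|grep -E "pos|cont"; python3 -m inch '[[0.1,0,0,0,0,0,0],[0,0,0,0,0,0,0],[0,0,0,0,0,0,0]]'|grep -E "pos|cont";python3 -m inch '[[0.1,0,0,0,0,0,0],[0,0,0,0,0,0,0],[0,0,0,0,0,0,0]]'|grep -E "pos|cont"
```

```text
position: [540.9, 91.8, 10.3]
contact_force: [1.4, -3.2, 0.0]
position: [541.0, 92.6, 10.3]
contact_force: [0.2, -4.3, -1.1]
position: [541.0, 93.2, 10.3]
contact_force: [0.2, -6.1, 1.4]
```

```bash
for k in 1; do python3 -m inch '[[0.1,0,0,0,0,0,0],[0.1,0,0,0,0,0,0],[0,0,0,0,0,0,0],[0,0,0,0,0,0,0]]'|grep -E "pos|cont"; python3 -m inch '[[0.1,0,0,0,0,0,0],[0,0,0,0,0,0,0],[0,0,0,0,0,0,0]]'|grep -E "pos|cont";done
```

```text
position: [541.1, 94.4, 10.3]
contact_force: [0.2, -8.7, -0.2]
position: [541.1, 94.9, 10.4]
contact_force: [-0.1, -11.8, 0.2]
```

```bash
python3 -m inch '[[0.1,0,0,0,0,0,0],[0,0,0,0,0,0,0],[0,0,0,0,0,0,0]]'|grep -E "pos|cont"; python3 -m inch '[[0.05,0,0,0,0,0,0],[0,0,0,0,0,0,0],[0,0,0,0,0,0,0]]'|grep -E "pos|cont"
```

```text
position: [541.1, 95.4, 10.3]
contact_force: [-0.3, -13.3, 1.9]
position: [541.2, 95.6, 10.4]
contact_force: [-0.1, -13.8, -0.4]
```

```bash
python3 -m inch '[[0.05,0,0,0,0,0,0],[0,0,0,0,0,0,0],[0,0,0,0,0,0,0]]'|grep -E "pos|cont"; python3 -m inch '[[-0.5,0,0,0,0,0,0],[-2,0,0,0,0,0,0],[-2,0,0,0,0,0,0],[0,0,-2,0,0,0,0],[0,0,-2,0,0,0,0],[0,0,0,0,0,0,0],[0,0,0,0,0,0,0]]'|grep -E "time|pos|cont"
python3 - <<'E'
from h import *
p=camera_params("wrist");im=capture("wrist")[...,::-1].copy();cv2.imwrite("pics/w6.png",im)
cv2.imwrite("pics/w6.png",im)
E
```

```text
position: [541.1, 95.8, 10.4]
contact_force: [-0.2, -16.2, 0.8]
time: 13.73
position: [542.3, 54.6, 51.6]
contact_force: [-0.5, 0.0, 0.3]
```

View pics/w6.png

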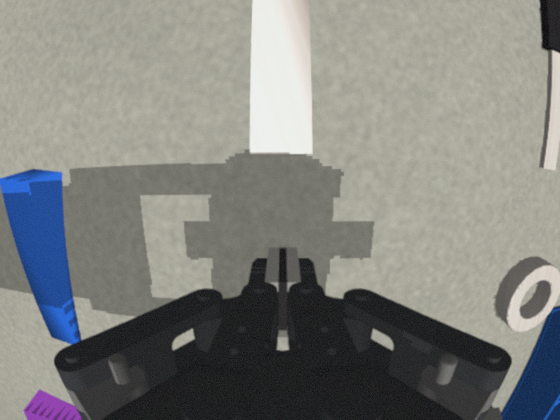

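The wedge is clear of the fingers and straight, with its back edge at row 153, columns 249–312. I'll check the numbers and hand in.

```bash
python3 - <<'E'
from h import *
from plant import workorder
p=camera_params("wrist");a=wray((249,153),38,p);b=wray((312,153),38,p);print(a.round(1),b.round(1))
d=(a+b)[1]/2+150-221;print("d",d,"x off",(a+b)[0]/2-538.5)
if d>22: print(workorder.hand_in())
E
```

```text
[526.1 107.1  38. ] [556.3 107.2  38. ]
d 36.16777349204119 x off 2.6949180265919495
the job is handed in; nothing more can be done
None
```

I handed the job in with the wedge jammed about 36 mm under the plate's front edge, about 3 mm off the middle, square to it and let go; the final push was about 16 N, but an earlier one reached about 22 N before I drew the wedge back, and the judge's verdict was not shown.

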